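Draw the T-key from its light leaning stand and lock the micromanipulator base

TASK

Draw the red-handled T-key out of its light tool stand straight along its slanted sleeve, so that the stand neither tips nor shifts and the probe stays in it. Lower the key's socket fully onto the square stem at the bottom of the micromanipulator's deep key well, turn it with the key clockwise (seen from above) until the red pointer reaches the green mark at the stop, and let go, leaving the key standing on the stem. Do not knock or shift the bottle, jar and dishes.

Things in the scene. Friction and masses are not known exactly. Their poses are not given: they have to be found in the camera images.
- stand_middle (a point): Middle of the light free-standing tool stand (about 110 g), 30 mm over the table; z up. Clear base 104 x 124 mm, two white square sleeves, 25 mm inside, 63 mm deep, leaning 0.35 rad from vertical, mouths to the stand's -x. Floor of each: x 26, y +31 or -31 mm, 14 mm over the table. Either may hold the key, the other the probe.
- key_bar (a point): Centre of the T-key's red crossbar: 70 mm along its x, 14 mm thick in y, 18 mm high in z. Key about 150 g, 172 mm long; z runs up its 12 mm round shank from socket to bar. It starts foot down in a sleeve of the stand, x in the plane of the lean, 1.5 mm play each side: it leans some 0.08 rad more than the sleeve, whose own axis is the way to pull. The probe ends about 55 mm lower.
- key_socket (a point): Centre of the open mouth of the square socket at the key's foot, 163 mm below the crossbar's centre along the key's z. Square steel tube 22 mm outside, 16 mm inside, 28 mm deep, flats along the key's x and y; solid square above it up to 38 mm from the foot.
- probe_top (a point): Top end of the probe in the other sleeve: aluminium handle 12 mm thick with a 15 mm blue knob, black 22 mm square foot, 108 mm long, z along it. It stays in its sleeve.
- well_mouth (a point): Centre of the mouth of the key well, in the top of the grey block (80 x 80 mm, 110 mm high) of the micromanipulator base, fixed to the table. Round vertical bore, 38 mm wide, 3 mm chamfer, 95 mm deep. On local +x, up to 110 mm from the bore, a carriage with black knobs and a steel arm, all lower than the block. White foot plate, 120 mm wide.
- stem_top (a point): Tip of the brass stem on the well's axis, 65 mm below the mouth. Stem 14 mm square, 30 mm tall, its top 8 mm a guiding cone (6 mm wide at the tip). z up; x, y along the flats, turning with it. A red pointer at the well's rim points along this x. Fully down, the key's socket mouth is 28 mm below this point.
- stem (a joint): Angle of stem and red pointer, clockwise from above, rad: 0 = pointer along the base's +x, 1.4 = hard stop at the green mark (locked). It starts between 0 and 0.35, turns stiffly (0.1 N m), stays where it is left. The socket has about 0.15 rad of play on the stem.
- reagent_middle (a point): Amber bottle, 58 mm wide, 150 mm tall, standing free between stand and base; this point is its centre, half-way up.
- jar_middle (a point): Glass jar with black lid, 68 mm wide, 90 mm tall; centre, half-way up.
- dishes_middle (a point): Stack of four flat dishes, 90 mm wide, 56 mm tall, loose as one piece; centre, half-way up.
There are look-alikes about, which are no part of the job. What is meant by the part that bears key_bar is not blue, and is the smaller of those in its own colour.

How it is judged:
By the outcome, as a careful person would: the job done as asked, in the order asked, and still so for the second after the job is handed in, with the robot touching nothing.
It also fails if it takes over 51 s, if anything falls off the work surface, if the arm or the gripper's body presses on something with over 40 N, if the wrist force passes 120 N, or if a joint passes its speed limit or range.

ROBOT

A 6-joint arm with a two-finger parallel gripper is mounted at the origin on the work surface. World frame = base frame: x ahead of the robot, y to its left, z up, the work surface at z = 0. Lengths are in mm, angles in rad, forces in N, time in s.
With the tool pointing down it reaches from about 325 to 850 mm from the base axis. Payload 4.4 kg.
Tool frame: the origin (TCP) lies on the centre line of the jaws, within the pads' length; the fingertips stand 22 mm ahead of it and the grasp point (between the pads) lies 3 mm ahead of it; z points along the fingers, x is the direction in which the jaws open and shut, and the axes are right-handed (so a half turn about z gives the same grasp; the last joint's range is limited). The gripper opens to 94 mm and grips with 3 to 60 N. Pads are 16 mm wide; open, the fingers measure 119 mm over their backs; the gripper's body (75 mm by 177 mm) begins 78 mm behind the grasp point.
Start: joints at [1.192, 0.207, 1.542, -0, 1.393, -0.15], TCP at [129.865, 560.145, 227.447] pointing down, gripper open.
Joint ranges: [-2.73, 2.73], [-0.86, 2.22], [0.23, 2.46], [-1.11, 4.25], [0.08, 2.63], [-2.82, 2.82]. Speed limits (rad/s): [2.79, 2.79, 3.14, 3.14, 3.14, 3.14].

INTERFACE

Orientations are given as a 3x3 rotation matrix whose columns are the frame's x, y, z axes.
In Python, from cell import readout, cams, r gives the robot as it stands.
- The arm moves only by the tool carry_out, never from a script. Its argument "increments" is a list of rows, each a list of 6 numbers: the shift along the tool's x, y, z each as a share of 250 mm, from -1 to 1, then the turn, a rotation vector about the tool's x, y, z each as a share of 30 degrees, from -1 to 1. In form: [[x, y, z, rx, ry, rz], ...]. A call has 1 to 5 rows; each row shifts and turns the commanded pose from where the row before left it, along the tool's axes as they then stand; what a row does not reach is not made up. A row lasts 1/12 s, in which the tool goes at most 41.7 mm and 7.16 degrees, less where a joint would pass 70% of its speed; a pose out of reach is approached as far as the arm can. A call with a number of a shift or a turn outside -1 to 1 is refused whole. A call with a gripper value outside its range is refused whole. "hand" is the opening, from -1 (shut) to 1 (fully open), set as the call begins (left out, the last holds). The fingers move at their own pace and stop on an object; "grip_force" is the grip in N (left out, the last holds). Time passes only in rows, so rows that do not move let the fingers close. It gives the time, the measured TCP pose, the force and the opening at its end, in the units of the state.
- readout.get_obs(): the state, without advancing time (a new reading comes with each control period).
- cams.grab_frame(name): name is "scene" or "side" or "wrist"; returns a dict with "color" (420x560x3 uint8, red, green, blue), "fx", "fy", "cx", "cy" (pixels), "k1" (the pictures are not rectified: a ray, as slopes to the right and down, at radius r is drawn at 1 + k1 r^2 times it, then the intrinsics apply), "pose" (4x4, takes a point from camera to world coordinates). Camera axes: x right, y down, z forward; pixel columns grow to the right and rows downward; lengths in mm; the calibration is good to about 2 mm. A picture is of the moment at which its call begins. There is no depth.
- r.sign_off(): hands the job in, once; it reports no verdict.
Trained networks look in a picture, given as the dict that the camera call returned (one of the last four; its "shot" number tells which), for a name from the list of things; names that differ only in an ending like _2 or _b are one class to them, and where a whole thing is asked for, a point or a joint stands for the part that bears it (a point fixed in the world has none). Each returns a list of dicts, best first, with "score" (0 to 1); they miss things now and then, are a little off and sometimes report something else, mostly with a low value. They report only what shows in the picture. A call takes as long as a camera call. They do not tell look-alikes from the thing itself.
- cams.trace(target, picture): "region" (420x560 bool, what is visible of it) and "bbox" ([centre column, centre row, width, height] in pixels, round what is visible of it).
The state is a dict: "time": time; "joint_positions": joint angles; "joint_vel": joint speeds; "effort": joint torques, N m; "position": TCP position; "orientation": TCP orientation; "force": force on the tool from outside, world axes, zero at the start; "torque": the same for the moment, N m; "gripper_width": finger opening in mm.
Only numpy, scipy, OpenCV 4.12 (cv2) and the standard library are available. Lean on these libraries where they do the work, as an engineer would, in place of code of your own. Each camera call takes 0.05 s, during which the arm holds its last target. There are 200 camera calls.

## Working session

There is one attempt and no reset: what is moved stays moved. The work goes in short steps, Python scripts to look and compute and a tool call to move; the robot and the scene stay as the last step left them, time stands still between calls to the robot, and variables do not carry over. Pictures are saved under pics/ and viewed, about 8 in all and at most 12, crops included, and the job is handed in when it is done.

Besides the shell and the picture viewer there is one more tool, called after ">>>" as a command line: name --pt "numbers of a row" for each row, then --argument value for the rest. carry_out: Moves the arm, as the interface text tells. Shift numbers are shares of 250 mm and turn numbers shares of 30 degrees, none past 1 either way. Its arguments: {"type":"object","properties":{"increments":{"type":"array"},"hand":{"type":"number"},"grip_force":{"type":"number"}},"required":["increments"]}

```bash
ls; mkdir -p pics
cat > h.py <<'E'
import numpy as np, cv2
from cell import readout, cams, r
def K(p): return np.array([[p['fx'],0,p['cx']],[0,p['fy'],p['cy']],[0,0,1.]])
def D(p):
    return np.array([p['k1'],0,0,0,0.])
def ray(p,uv):
    q=cv2.undistortPoints(np.array([[uv]],float),K(p),D(p))[0,0]
    T=np.array(p['pose']); d=T[:3,:3]@[q[0],q[1],1]; return T[:3,3],d/np.linalg.norm(d)
def proj(p,X):
    T=np.linalg.inv(np.array(p['pose'])); X=np.atleast_2d(X).astype(float)
    return cv2.projectPoints(X,cv2.Rodrigues(T[:3,:3])[0],T[:3,3],K(p),D(p))[0][:,0]
def atz(p,uv,z):
    o,d=ray(p,uv); return o+d*(z-o[2])/d[2]
def tri(rs):
    A=sum(np.eye(3)-np.outer(d,d) for o,d in rs); b=sum((np.eye(3)-np.outer(d,d))@o for o,d in rs)
    X=np.linalg.solve(A,b); return X,[float(np.linalg.norm((np.eye(3)-np.outer(d,d))@(X-o))) for o,d in rs]
def save(p,n,box=None,s=1):
    im=p['color'][:,:,::-1]
    if box: im=im[box[1]:box[3],box[0]:box[2]]
    cv2.imwrite('pics/'+n,cv2.resize(im,None,fx=s,fy=s,interpolation=cv2.INTER_CUBIC))
E
python3 - <<'E'
from h import *
np.set_printoptions(precision=1,suppress=True)
ims=[]
for c in ['scene','side']:
    p=cams.grab_frame(c); ims.append(p['color']); 
    np.savez(f'{c}0.npz',**{k:v for k,v in p.items() if k in('color','fx','fy','cx','cy','k1','pose')})
    print(c,p['fx'],p['k1'],p['pose'])
    for t in ['stand_middle','key_bar','probe_top','well_mouth','stem','reagent_middle','jar_middle','dishes_middle','key_socket']:
        try: print(t,[(round(d['score'],2),np.round(d['bbox'],0).tolist()) for d in cams.trace(t,p)])
        except Exception as e: print(t,e)
    save(p,c+'0.png',None,1.4)
print(readout.get_obs())
E
```

```text
pics
scene 472.67151396472474 0.040548082885432046 [[   0.8    0.4   -0.5 1033.4]
 [   0.6   -0.4    0.6 -631.2]
 [   0.    -0.8   -0.6  674.1]
 [   0.     0.     0.     1. ]]
stand_middle [(0.6, [204.0, 343.0, 91.0, 76.0])]
key_bar [(0.75, [200.0, 280.0, 47.0, 57.0]), (0.73, [203.0, 341.0, 90.0, 78.0]), (0.71, [232.0, 414.0, 29.0, 13.0]), (0.66, [370.0, 298.0, 44.0, 59.0]), (0.64, [136.0, 273.0, 69.0, 83.0])]
probe_top [(0.56, [184.0, 318.0, 17.0, 26.0])]
well_mouth [(0.82, [370.0, 225.0, 83.0, 84.0])]
stem []
reagent_middle [(0.74, [310.0, 254.0, 29.0, 77.0])]
jar_middle [(0.6, [370.0, 297.0, 42.0, 60.0])]
dishes_middle [(0.57, [254.0, 236.0, 39.0, 43.0])]
key_socket [(0.96, [137.0, 273.0, 71.0, 83.0]), (0.58, [231.0, 415.0, 30.0, 10.0]), (0.56, [197.0, 282.0, 42.0, 62.0])]
side 536.3644468978072 -0.12248417086238676 [[  -1.    -0.1    0.   465.9]
 [  -0.1    0.7   -0.7  789. ]
 [   0.    -0.7   -0.7 1010.7]
 [   0.     0.     0.     1. ]]
stand_middle [(0.86, [276.0, 180.0, 38.0, 48.0])]
key_bar [(0.96, [206.0, 170.0, 67.0, 24.0]), (0.81, [289.0, 162.0, 34.0, 39.0]), (0.72, [358.0
[... 208 characters left out ...]
.0, 29.0, 45.0]), (0.52, [276.0, 180.0, 38.0, 49.0])]
dishes_middle [(0.93, [319.0, 269.0, 39.0, 44.0]), (0.56, [279.0, 155.0, 11.0, 14.0])]
key_socket [(0.78, [209.0, 170.0, 61.0, 26.0]), (0.63, [289.0, 162.0, 33.0, 36.0]), (0.55, [360.0, 208.0, 66.0, 66.0])]
{'time': 1.0, 'joint_positions': array([ 1.2,  0.2,  1.5,  0. ,  1.4, -0.2]), 'joint_vel': array([-0., -0.,  0.,  0., -0.,  0.]), 'effort': array([ -0. , -37.1, -28.2,   0.1,   0. ,  -0. ]), 'position': array([129.9, 560.1, 227.4]), 'orientation': array([[ 0.2,  1. , -0. ],
       [ 1. , -0.2,  0. ],
       [ 0. , -0. , -1. ]]), 'force': array([ 0.5,  0.9, -0.6]), 'torque': array([-0.1, -0. , -0. ]), 'gripper_width': 93.98833311109199}
```

View pics/scene0.png

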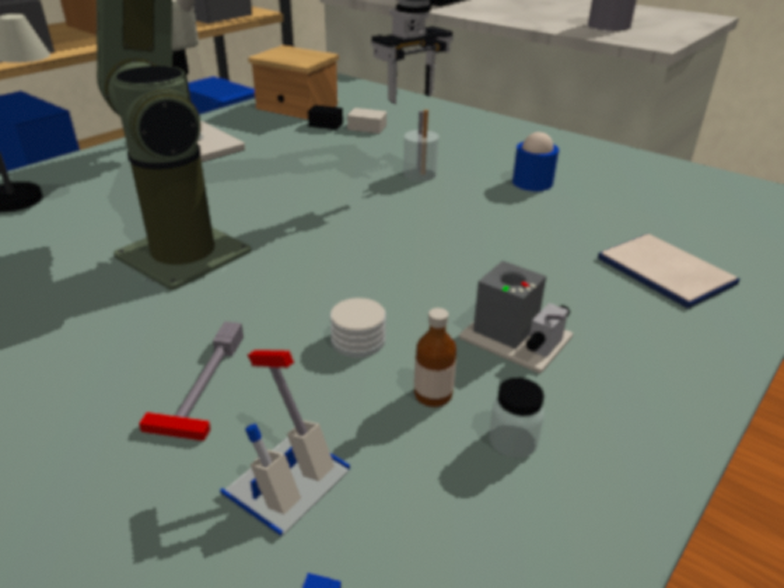

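View pics/side0.png

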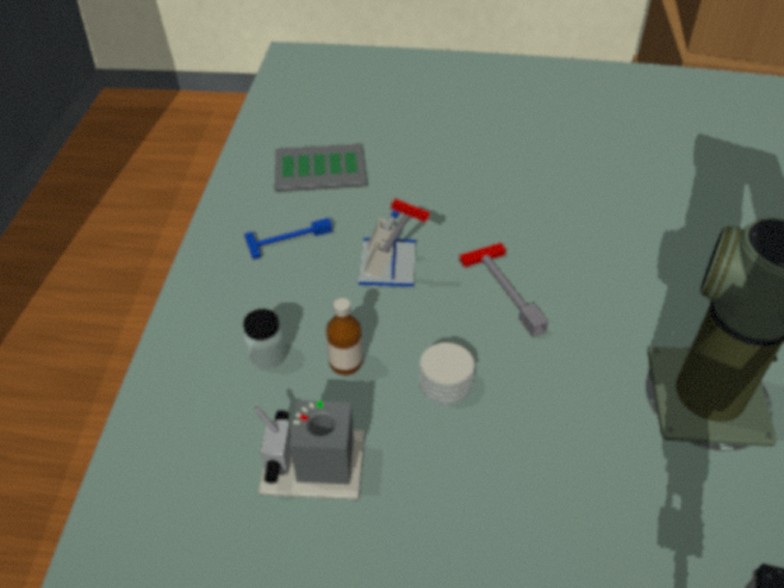

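Scene: stand key bar at px (193,256), the larger red key lying at (125,304), and a blue one elsewhere (side px 206,170). The stand one is the smaller red and is not blue, so I choose it. Next, a close crop composite.

Run:
```python
import numpy as np,cv2
a=np.load('scene0.npz')['color'];b=np.load('side0.npz')['color']
def c(im,x,y,w,h):return cv2.resize(im[y:y+h,x:x+w,::-1],(400,300),interpolation=cv2.INTER_CUBIC)
o=np.vstack([np.hstack([c(a,140,240,200//1*3//4,int(150*.75)+0) if 0 else c(a,145,240,120,140)if 0 else cv2.resize(a[240:390,150:350,::-1][:,:],(400,300),interpolation=cv2.INTER_CUBIC),c(a,325,180,100,75)]),np.hstack([c(b,240,135,100,75),c(b,180,270,100,75)])])
cv2.imwrite('pics/crops.png',o)
for n,im in(('scene',a),('side',b)):
    m=((im[:,:,0]>120)&(im[:,:,1]<45)&(im[:,:,2]<45)).astype('uint8')
    k,l,s,ce=cv2.connectedComponentsWithStats(m)
    for i in range(1,k):
        if s[i,4]>3:
            pts=np.argwhere(l==i)[:,::-1].astype(np.float32)
            print(n,s[i].tolist(),ce[i].round(1),cv2.boxPoints(cv2.minAreaRect(pts)).round(1).tolist())
```

```text
scene [373, 201, 3, 3, 7] [374.  202.3] [[373.0, 201.0], [375.0, 201.0], [375.0, 203.0], [373.0, 203.0]]
scene [178, 251, 31, 11, 125] [196.5 253.5] [[178.0, 253.0], [180.6999969482422, 243.8000030517578], [209.6999969482422, 252.39999389648438], [206.89999389648438, 261.6000061035156]]
scene [100, 295, 49, 15, 408] [124.8 301.9] [[99.9000015258789, 302.70001220703125], [101.19999694824219, 293.6000061035156], [148.8000030517578, 300.3999938964844], [147.5, 309.5]]
side [280, 143, 26, 15, 172] [292.7 149.9] [[279.1000061035156, 148.1999969482422], [281.70001220703125, 141.6999969482422], [306.0, 151.39999389648438], [303.3999938964844, 158.0]]
side [329, 174, 32, 16, 227] [344.1 181.5] [[328.20001220703125, 182.39999389648438], [358.5, 173.10000610351562], [360.8999938964844, 180.8000030517578], [330.5, 190.10000610351562]]
side [216, 297, 4, 3, 8] [217.2 298. ] [[215.39999389648438, 298.20001220703125], [216.1999969482422, 296.6000061035156], [219.0, 298.0], [218.1999969482422, 299.6000061035156]]
```

View pics/crops.png

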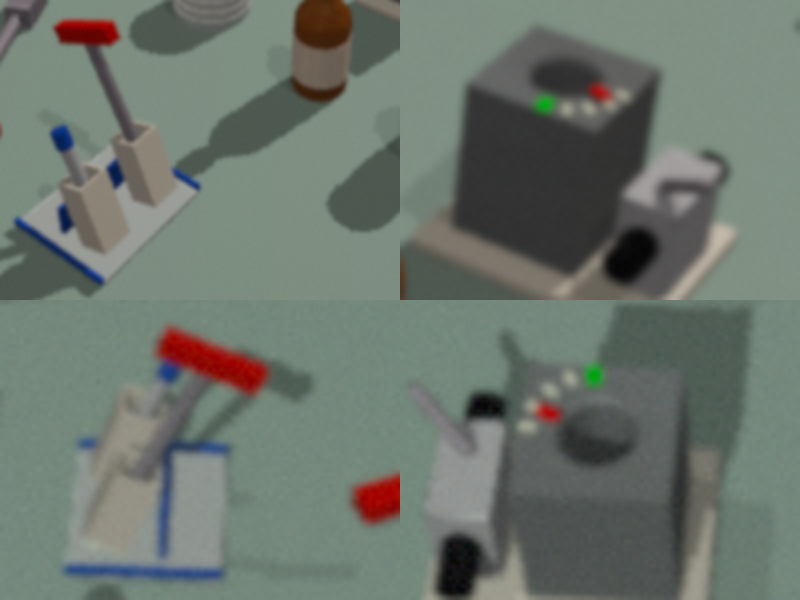

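Crops: the key sits in the sleeve nearer +y (bar at scene px ~(194,256), side (293,150)), probe in the other. Well hole at scene (367,199), side (229,303); the red pointer is about 0.2–0.3 rad from the dot row's start.

```bash
cat > m.py <<'E'
from h import *
from scipy.optimize import least_squares
np.set_printoptions(precision=2,suppress=True)
P={n:dict(np.load(n+'0.npz')) for n in('scene','side')}
for p in P.values():
    for k in('fx','fy','cx','cy','k1'): p[k]=float(p[k])
def u(x,y,ox,oy,s): return ((x+.5)/s-.5+ox,(y+.5)/s-.5+oy)
S1=lambda x,y:u(x,y,150,240,2); S2=lambda x,y:u(x-400,y,325,180,4)
B1=lambda x,y:u(x,y-300,240,135,4); B2=lambda x,y:u(x-400,y-300,180,270,4)
a,b=P['scene'],P['side']
E
python3 - <<'E'
from m import *
m={}
for n,(x0,y0,x1,y1) in dict(scene=(170,243,215,268),side=(275,138,310,162)).items():
    im=P[n]['color'].astype(int); k=(im[...,0]-np.maximum(im[...,1],im[...,2])>50); z=np.zeros_like(k); z[y0:y1,x0:x1]=k[y0:y1,x0:x1]
    pts=np.argwhere(z)[:,::-1].astype(np.float32); r=cv2.minAreaRect(pts); m[n]=r[0]; print(n,r)
X,e=tri([ray(a,m['scene']),ray(b,m['side'])]); print('bar',X,e)
# ends
print('hole',tri([ray(a,S2(567,77)),ray(b,B2(598,433))]), atz(a,S2(567,77),110),atz(b,B2(598,433),110))
print('green',atz(a,S2(545,104),110),atz(b,B2(594,376),110)); print('red',atz(a,S2(600,92),110),atz(b,B2(548,412),110))
for q in [(468,88),(538,26),(660,72),(600,132)]: print('blk sc',atz(a,S2(*q),110))
for q in [(685,370),(688,500),(520,500)]: print('blk sd',atz(b,B2(*q),110))
for q in [(18,222),(103,282),(198,187)]: print('std sc',atz(a,S1(*q),6))
for q in [(80,440),(228,450),(222,576),(67,572)]: print('std sd',atz(b,B1(*q),6))
# stand fit
loc=[(-52,-62),(-52,62),(52,62),(52,-62)]
for n,t,h in(('bottle',None,150),):pass
print('bottle top',tri([ray(a,(438/1.4,315/1.4)),ray(b,(342/1.4,306/1.4))]))
print('jar',atz(a,(521/1.4,395/1.4),90),atz(b,(262/1.4,325/1.4),90))
print('dish',atz(a,(358/1.4,315/1.4),56),atz(b,(447/1.4,364/1.4),56))
E
```

```text
scene ((193.0, 255.5), (11.0, 32.0), 90.0)
side ((292.7413635253906, 149.89654541015625), (27.66860580444336, 8.170595169067383), 21.801406860351562)
bar [ 533.03 -236.86  163.55] [0.25163262428517935, 0.2516326242850372]
hole (array([626.34, 188.46, 108.86]), [0.5329515906820564, 0.5329515906819646]) [627.68 186.94 110.  ] [625.66 188.98 110.  ]
green [632.61 155.19 110.  ] [633.28 154.39 110.  ]
red [649.48 185.24 110.  ] [652.93 178.88 110.  ]
blk sc [591.71 141.66 110.  ]
blk sc [586.4  224.32 110.  ]
blk sc [664.79 225.17 110.  ]
blk sc [669.22 150.53 110.  ]
blk sd [587.25 145.98 110.  ]
blk sd [575.43 223.72 110.  ]
blk sd [657.58 232.02 110.  ]
std sc [ 528.52 -330.04    6.  ]
std sc [ 630.49 -324.94    6.  ]
std sc [ 622.95 -201.03    6.  ]
std sd [ 630.94 -331.98    6.  ]
std sd [ 526.61 -331.95    6.  ]
std sd [ 521.13 -207.59    6.  ]
std sd [ 623.32 -201.14    6.  ]
bottle top (array([621.95, -12.21, 144.83]), [0.11450585872966383, 0.11450585872962742])
jar [765.62 -23.26  90.  ] [756.73  -7.55  90.  ]
dish [455.01   8.94  56.  ] [449.41  17.09  56.  ]
```

```bash
cat >> h.py <<'E'
from scipy.spatial.transform import Rotation as Ro
def down(az,tilt=0,taz=0):
    "tool x at azimuth az; z down, tilted by rot"
    x=np.array([np.cos(az),np.sin(az),0]);z=np.array([0,0,-1.]);return np.column_stack([x,np.cross(z,x),z])
def plan(p1,R1,N=None,p0=None,R0=None):
    o=readout.get_obs(); p0=o['position'] if p0 is None else p0; R0=o['orientation'] if R0 is None else R0
    w=Ro.from_matrix(R0.T@R1).as_rotvec(); dp=np.array(p1)-p0
    n=int(np.ceil(max(np.linalg.norm(dp)/40,np.degrees(np.linalg.norm(w))/7,1))); N=N or n
    w=w/N; A=sum(R0@Ro.from_rotvec(k*w).as_matrix() for k in range(N)); v=np.linalg.solve(A,dp)
    row=np.r_[v/250,np.degrees(w)/30].round(4); print('N',N,'row',row.tolist(),'mm/row',np.linalg.norm(v).round(1)); return row
E
python3 - <<'E'
from m import *
p=cams.grab_frame('wrist'); o=readout.get_obs()
T=np.eye(4);T[:3,:3]=o['orientation'];T[:3,3]=o['position']
print('cam in tool',np.linalg.inv(T)@p['pose'],p['fx'],p['k1'])
print('red tri',tri([ray(a,S2(600,92)),ray(b,B2(548,412))]),'green',tri([ray(a,S2(545,104)),ray(b,B2(594,376))]))
plan([615,188,330],down(1.5))
E
```

```text
cam in tool [[   1.      0.     -0.      0.4 ]
 [  -0.      0.97    0.24  -68.34]
 [   0.     -0.24    0.97 -155.9 ]
 [   0.      0.      0.      1.  ]] 318.38035236237 0.02283376883453744
red tri (array([651.95, 180.83, 113.11]), [0.36650342368735084, 0.3665034236871854]) green (array([633.06, 154.62, 110.43]), [0.1501547736850699, 0.1501547736849528])
N 16 row [-0.0734, 0.1343, -0.0256, -0.0, -0.0, -0.0187] mm/row 38.8
```

Run:
```python
from m import *
plan([694,188,180],down(1.6))
```

```text
N 17 row [-0.0731, 0.1417, 0.0112, -0.0, -0.0, -0.0289] mm/row 40.0
```

>>> carry_out --pt "-0.0731 0.1417 0.0112 0 0 -0.0289" --pt "-0.0731 0.1417 0.0112 0 0 -0.0289" --pt "-0.0731 0.1417 0.0112 0 0 -0.0289" --pt "-0.0731 0.1417 0.0112 0 0 -0.0289" --pt "-0.0731 0.1417 0.0112 0 0 -0.0289"

```text
time: 1.47
position: [286.5, 434.6, 213.5]
orientation: [[0.15, 0.989, 0.0], [0.989, -0.15, 0.0], [0.0, 0.0, -1.0]]
force: [0.8, 1.0, -0.3]
gripper_width: 93.9
```

>>> carry_out --pt "-0.0731 0.1417 0.0112 0 0 -0.0289" --pt "-0.0731 0.1417 0.0112 0 0 -0.0289" --pt "-0.0731 0.1417 0.0112 0 0 -0.0289" --pt "-0.0731 0.1417 0.0112 0 0 -0.0289" --pt "-0.0731 0.1417 0.0112 0 0 -0.0289"

```text
time: 1.88
position: [451.7, 322.2, 199.6]
orientation: [[0.076, 0.997, 0.0], [0.997, -0.076, 0.0], [0.0, 0.0, -1.0]]
force: [0.7, 0.5, -0.1]
gripper_width: 93.9
```

>>> carry_out --pt "-0.0731 0.1417 0.0112 0 0 -0.0289" --pt "-0.0731 0.1417 0.0112 0 0 -0.0289" --pt "-0.0731 0.1417 0.0112 0 0 -0.0289" --pt "-0.0731 0.1417 0.0112 0 0 -0.0289" --pt "-0.0731 0.1417 0.0112 0 0 -0.0289"

```text
time: 2.3
position: [624.4, 222.8, 185.3]
orientation: [[0.001, 1.0, -0.0], [1.0, -0.001, 0.0], [0.0, -0.0, -1.0]]
force: [-0.6, 1.1, -0.7]
gripper_width: 93.8
```

>>> carry_out --pt "-0.0731 0.1417 0.0112 0 0 -0.0289" --pt "-0.0731 0.1417 0.0112 0 0 -0.0289" --pt "0 0 0 0 0 0" --pt "0 0 0 0 0 0"

```text
time: 2.63
position: [695.0, 186.2, 177.8]
orientation: [[-0.026, 1.0, -0.002], [1.0, 0.026, -0.0], [-0.0, -0.002, -1.0]]
force: [-0.2, -0.0, 0.7]
gripper_width: 94.0
```

Run:
```python
from m import *
p=cams.grab_frame('wrist'); np.savez('w1.npz',**{k:p[k] for k in('color','fx','fy','cx','cy','k1','pose')})
c=proj(p,[626.4,188.2,110])[0]; print(c,proj(p,[626.4,188.2,45])[0],readout.get_obs()['position'])
x0,y0=int(c[0]-75),int(c[1]-55); x0=max(x0,0);y0=max(y0,0); print(x0,y0)
save(p,'w1.png',(x0,y0,x0+150,y0+110),5)
```

```text
[282.7  131.33] [281.59 131.55] [693.9  187.56 178.67]
207 76
```

View pics/w1.png

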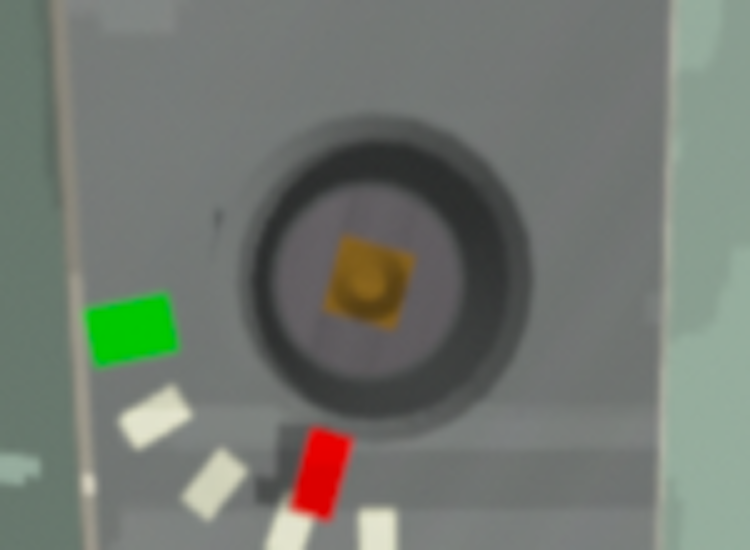

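Run:
```python
from m import *
p=dict(np.load('w1.npz')); 
for k in('fx','fy','cx','cy','k1'): p[k]=float(p[k])
W=lambda x,y:u(x,y,207,76,5)
g=lambda x,y,z:atz(p,W(x,y),z)
c=g(386,277,110); t=g(369,282,45); print('rim',c,'stem',t, 'sq',g(369,282,37))
q=[g(*k,37) for k in[(345,235),(414,257),(395,328),(323,308)]]
for i in range(4):
    d=q[(i+1)%4]-q[i]; print('edge',np.linalg.norm(d),np.arctan2(d[1],d[0])%(np.pi/2))
r_=[g(327,433,110),g(315,516,110)]; d=r_[1]-r_[0]; print('red dir',np.arctan2(d[1],d[0]), np.arctan2(*(g(322,475,110)-t)[1::-1]))
for z in(110,113):
  for n,k in dict(green=(132,330),d0=(378,530),red=(322,475)).items():
    d=g(*k,z)-t; print(n,z,d,np.arctan2(d[1],d[0]))
e=g(665,400,110)-g(675,30,110);print('blk edge',np.arctan2(e[1],e[0]))
# next: hover pre-look near key
R=Ro.from_euler('z',0.05).as_matrix()@np.column_stack([[0,1,0],[np.cos(.43),0,np.sin(.43)],[np.sin(.43),0,-np.cos(.43)]])
ax=R[:,2]; bar=np.array([532.6,-237,163]); print('zaxis',ax, 'det',np.linalg.det(R))
print(R)
pre=bar-ax*120; print(pre)
plan([620,-20,330],down(1.6)); 
plan(pre,R,None,np.array([620,-20,330.]),down(1.6))
```

```text
rim [626.16 188.94 110.  ] stem [626.81 187.16  45.  ] sq [626.8  187.23  37.  ]
edge 13.007329069443799 1.2997703570852004
edge 12.931876350477022 1.3359456876407365
edge 13.574369551132365 1.3333816897548505
edge 13.3798963134545 1.292919674923374
red dir -0.1217757140974753 -0.23491490141324417
green 110 [  7.37 -32.89  65.  ] -1.3503943526607094
d0 110 [34.11  1.75 65.  ] 0.05126074608814245
red 110 [26.54 -6.35 65.  ] -0.23491490141324417
green 113 [  7.27 -32.48  68.  ] -1.3504620624851325
d0 113 [33.65  1.7  68.  ] 0.0503388855866959
red 113 [26.19 -6.3  68.  ] -0.2359895865540034
blk edge 0.04790993565474334
zaxis [ 0.42  0.02 -0.91] det 1.0000000000000004
[[-0.05  0.91  0.42]
 [ 1.    0.05  0.02]
 [ 0.    0.42 -0.91]]
[ 482.64 -239.5   272.08]
N 7 row [-0.1173, -0.0457, -0.0864, -0.0006, -0.0001, -0.0003] mm/row 38.2
N 7 row [-0.1224, -0.0885, 0.0173, -0.1173, 0.0012, -0.0056] mm/row 38.0
```

The wrist crop shows the stem square (centre px ~(281,132)) at an azimuth of −0.256, so θ0 ≈ 0.31, with the red pointer and green mark agreeing. Now to pre-grasp.

>>> carry_out --pt "-0.1173 -0.0457 -0.0864 0 0 0" --pt "-0.1173 -0.0457 -0.0864 0 0 0" --pt "-0.1173 -0.0457 -0.0864 0 0 0" --pt "-0.1173 -0.0457 -0.0864 0 0 0" --pt "-0.1173 -0.0457 -0.0864 0 0 0"

```text
time: 3.1
position: [639.2, 40.6, 289.6]
orientation: [[-0.032, 0.999, 0.001], [0.999, 0.032, 0.0], [0.0, 0.001, -1.0]]
force: [0.0, 0.8, -0.4]
gripper_width: 93.9
```

>>> carry_out --pt "-0.1173 -0.0457 -0.0864 0 0 0" --pt "-0.1173 -0.0457 -0.0864 0 0 0" --pt "-0.1224 -0.0885 0.0173 -0.1173 0.0012 -0.0056" --pt "-0.1224 -0.0885 0.0173 -0.1173 0.0012 -0.0056" --pt "-0.1224 -0.0885 0.0173 -0.1173 0.0012 -0.0056"

```text
time: 3.52
position: [556.8, -112.7, 315.9]
orientation: [[-0.041, 0.981, 0.19], [0.999, 0.041, 0.007], [-0.001, 0.19, -0.982]]
force: [-0.1, -0.6, -0.4]
gripper_width: 93.6
```

>>> carry_out --pt "-0.1224 -0.0885 0.0173 -0.1173 0.0012 -0.0056" --pt "-0.1224 -0.0885 0.0173 -0.1173 0.0012 -0.0056" --pt "-0.1224 -0.0885 0.0173 -0.1173 0.0012 -0.0056" --pt "-0.1224 -0.0885 0.0173 -0.1173 0.0012 -0.0056" --pt "0 0 0 0 0 0"

```text
time: 3.93
position: [476.2, -242.3, 269.2]
orientation: [[-0.04, 0.91, 0.413], [0.999, 0.036, 0.018], [0.001, 0.413, -0.911]]
force: [-0.4, 0.6, -1.3]
gripper_width: 94.4
```

Run:
```python
from m import *
p=cams.grab_frame('wrist'); np.savez('w2.npz',**{k:p[k] for k in('color','fx','fy','cx','cy','k1','pose')})
o=readout.get_obs(); print(o['position'],o['orientation'],o['joint_positions'])
print(proj(p,[[532.6,-237,163]]))
im=p['color'].astype(int);z=(im[...,0]-np.maximum(im[...,1],im[...,2])>60).astype('uint8')
n,l,s,c=cv2.connectedComponentsWithStats(z)
for i in range(1,n):
    if s[i,4]>100: print(s[i],c[i],cv2.minAreaRect(np.argwhere(l==i)[:,::-1].astype(np.float32)))
save(p,'w2.png',None,1.4)
```

```text
[ 478.67 -240.15  271.04] [[-0.04  0.91  0.41]
 [ 1.    0.04  0.02]
 [ 0.    0.41 -0.91]] [-0.82 -0.14  1.87  0.35  1.15 -2.54]
[[280.35 219.13]]
[ 200    0   54   64 1640] [228.73  28.94] ((228.12832641601562, 26.187389373779297), (72.82543182373047, 25.29750633239746), 61.60697937011719)
[ 272  182   17   78 1204] [280.22 219.79] ((280.0, 220.5), (77.0, 16.0), 90.0)
```

View pics/w2.png

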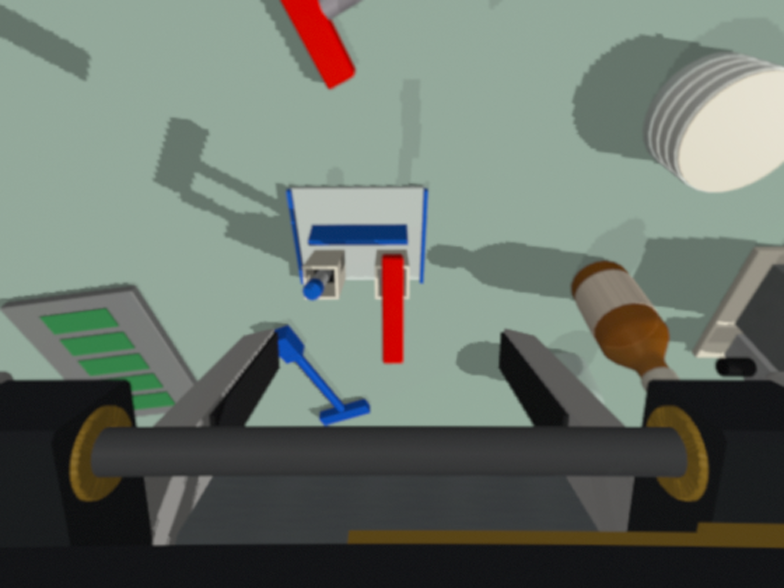

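The bar is at px (280,220), against a prediction of (280,219), and aligned with the jaws. The probe's blue knob is at (224,206), clear of the jaws once they're narrowed.

Run:
```python
from m import *
R=Ro.from_euler('z',0.045).as_matrix()@np.column_stack([[0,1,0],[np.cos(.43),0,np.sin(.43)],[np.sin(.43),0,-np.cos(.43)]])
ax=R[:,2]; bar=np.array([532.6,-237,163]); plan(bar-3*ax,R,7)
```

```text
N 7 row [0.0004, 0.0024, 0.0673, -0.0007, -0.0004, -0.0009] mm/row 16.8
```

>>> carry_out --pt "0.0004 0.0024 0.0673 0 0 -0.001" --pt "0.0004 0.0024 0.0673 0 0 -0.001" --pt "0.0004 0.0024 0.0673 0 0 -0.001" --pt "0.0004 0.0024 0.0673 0 0 -0.001" --pt "0.0004 0.0024 0.0673 0 0 -0.001" --hand -0.1 --grip_force 40

```text
time: 4.4
position: [522.2, -233.8, 198.7]
orientation: [[-0.057, 0.907, 0.418], [0.998, 0.052, 0.022], [-0.002, 0.418, -0.908]]
force: [-0.0, -0.1, 0.1]
gripper_width: 64.3
```

>>> carry_out --pt "0.0004 0.0024 0.0673 0 0 -0.001" --pt "0.0004 0.0024 0.0673 0 0 -0.001" --pt "0 0 0 0 0 0" --pt "0 0 0 0 0 0"

```text
time: 4.73
position: [536.3, -232.8, 167.9]
orientation: [[-0.058, 0.908, 0.415], [0.998, 0.053, 0.024], [-0.0, 0.416, -0.909]]
force: [-0.0, -0.5, 0.1]
gripper_width: 42.8
```

Run:
```python
from m import *
p=cams.grab_frame('wrist'); o=readout.get_obs(); print(o['position'],o['orientation'][:,2],o['force'],o['gripper_width'],o['joint_positions'])
im=p['color'].astype(int);z=(im[...,0]-np.maximum(im[...,1],im[...,2])>60).astype('uint8')
n,l,s,c=cv2.connectedComponentsWithStats(z)
for i in range(1,n):
    if s[i,4]>100: print(s[i],c[i])
T=np.eye(4);T[:3,:3]=o['orientation'];T[:3,3]=o['position']
print('grasp proj',proj(p,[(T@[0,0,3,1])[:3],(T@[0,0,-6,1])[:3]]))
save(p,'w3.png',(120,120,440,360),2.5)
```

```text
[ 536.55 -233.84  168.92] [ 0.42  0.02 -0.91] [0.44 0.15 0.17] 42.599677209402444 [-0.72  0.08  1.88  0.38  0.9  -2.55]
[ 254  189   28  116 3074] [267.43 245.93]
grasp proj [[274.81 265.37]
 [274.69 272.61]]
```

View pics/w3.png

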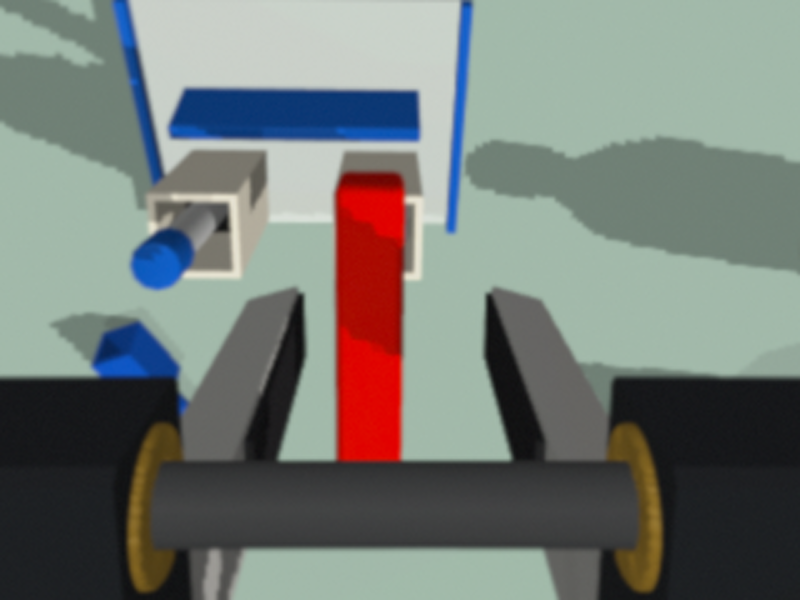

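Jaws are ~3.5 mm off to the bar's +y side and ~6 mm along it: bar centre px 267.5 vs grasp px 275. I'll correct that, then check.

>>> carry_out --pt "-0.0068 -0.0124 0.0014 0 0 0" --pt "-0.0068 -0.0124 0.0014 0 0 0" --pt "0 0 0 0 0 0"

```text
time: 5.03
position: [530.2, -239.7, 165.4]
orientation: [[-0.053, 0.907, 0.417], [0.999, 0.049, 0.02], [-0.003, 0.417, -0.909]]
force: [-0.2, 0.7, 0.2]
gripper_width: 42.2
```

Run:
```python
from m import *
p=cams.grab_frame('wrist'); o=readout.get_obs(); print(o['position'],o['orientation'],o['force'])
im=p['color'].astype(int);z=(im[...,0]-np.maximum(im[...,1],im[...,2])>60).astype('uint8')
n,l,s,c=cv2.connectedComponentsWithStats(z)
for i in range(1,n):
    if s[i,4]>100: print(s[i],c[i])
T=np.eye(4);T[:3,:3]=o['orientation'];T[:3,3]=o['position']
f=lambda x,y,z:(T@[x,y,z,1])[:3]
print('if bar centred, end corners',proj(p,[f(s*7,-35,3+h) for s in(-1,1) for h in(-9,9)]))
```

```text
[ 530.27 -239.76  165.37] [[-0.05  0.91  0.42]
 [ 1.    0.05  0.02]
 [-0.    0.42 -0.91]] [-0.04  0.17  0.25]
[205   0  37  17 375] [220.62   5.7 ]
[ 267  201   29  104 2720] [280.5  252.38]
if bar centred, end corners [[262.24 203.7 ]
 [263.81 196.34]
 [291.22 203.74]
 [289.84 196.38]]
```

>>> carry_out --pt "0.0072 0.006 0 0 0 0" --pt "0 0 0 0 0 0" --pt "0 0 0 0 0 0" --pt "0 0 0 0 0 0"

```text
time: 5.42
position: [531.8, -237.5, 165.4]
orientation: [[-0.053, 0.908, 0.416], [0.999, 0.049, 0.021], [-0.002, 0.417, -0.909]]
force: [0.4, -0.1, -0.0]
gripper_width: 42.4
```

Run:
```python
from m import *
p=cams.grab_frame('wrist'); o=readout.get_obs(); print(o['time'],o['position'],o['joint_vel'])
im=p['color'].astype(int);z=(im[...,0]-np.maximum(im[...,1],im[...,2])>60).astype('uint8')
n,l,s,c=cv2.connectedComponentsWithStats(z)
for i in range(1,n):
    if s[i,4]>100: print(s[i],c[i])
```

```text
5.4667 [ 531.76 -237.49  165.33] [-0.  0. -0. -0.  0.  0.]
[203   0  33  14 272] [216.32   4.68]
[ 263  199   28  106 2774] [276.53 251.21]
```

>>> carry_out --pt "0 0 0 0 0 0" --pt "0 0 0 0 0 0" --pt "0 0 0 0 0 0" --pt "0 0 0 0 0 0" --pt "0 0 0 0 0 0" --hand -1 --grip_force 40

```text
time: 5.88
position: [531.8, -237.5, 165.3]
orientation: [[-0.054, 0.908, 0.416], [0.999, 0.049, 0.021], [-0.002, 0.417, -0.909]]
force: [0.3, -0.4, -0.1]
gripper_width: 13.6
```

>>> carry_out --pt "0 0 0 0 0 0" --pt "0 0 0 0 0 0" --pt "0 0 0 0 0 0"

```text
time: 6.13
position: [531.8, -237.6, 165.3]
orientation: [[-0.053, 0.908, 0.416], [0.999, 0.049, 0.021], [-0.002, 0.417, -0.909]]
force: [0.1, -0.5, 0.2]
gripper_width: 13.6
```

Run:
```python
from m import *
o=readout.get_obs(); print(o['time'],o['position'],o['force'],o['torque'],o['gripper_width'],o['joint_positions'])
R=o['orientation']
for t in (.35,):
    d=Ro.from_euler('z',0.05).as_matrix()@np.array([-np.sin(t),0,np.cos(t)]); print('pull dir in tool',R.T@d, 'per 10mm share',R.T@d*10/250)
# tool lean
print('lean',np.arccos(-R[2,2]))
```

```text
6.1333 [ 531.76 -237.56  165.27] [ 0.11 -0.51  0.2 ] [-0.14  0.15 -0.15] 13.614398022312798 [-0.74  0.08  1.89  0.39  0.9  -2.56]
pull dir in tool [-0.    0.08 -1.  ] per 10mm share [-0.    0.   -0.04]
lean 0.4299684960475544
```

>>> carry_out --pt "0 0.0125 -0.01 0.038 0 0" --pt "0 0.0125 -0.01 0.038 0 0" --pt "0 0 0 0 0 0"

```text
time: 6.38
position: [536.0, -237.3, 172.9]
orientation: [[-0.054, 0.923, 0.38], [0.999, 0.051, 0.019], [-0.002, 0.38, -0.925]]
force: [-1.1, -0.3, -0.6]
gripper_width: 13.6
```

>>> carry_out --pt "0 0.0016 -0.03 0 0 0" --pt "0 0.0016 -0.04 0 0 0"

```text
time: 6.55
position: [528.5, -236.5, 187.7]
orientation: [[-0.054, 0.924, 0.378], [0.999, 0.05, 0.021], [0.001, 0.378, -0.926]]
force: [-0.0, 0.9, -1.2]
gripper_width: 13.4
```

Run:
```python
from m import *
o=readout.get_obs(); print(o['time'],o['position'],o['force'],o['torque'],o['gripper_width'])
for c in ['scene','wrist']:
    p=cams.grab_frame(c); save(p,c+'4.png',(145,200,305,390) if c=='scene' else (140,120,420,400),2)
a=cv2.imread('pics/scene4.png');b=cv2.imread('pics/wrist4.png');h=380;cv2.imwrite('pics/c4.png',np.hstack([a,cv2.resize(b,(380,380))]))
```

```text
6.55 [ 528.45 -236.52  187.68] [-0.05  0.92 -1.24] [-0.04  0.32  0.03] 13.43239359482767
```

View pics/c4.png

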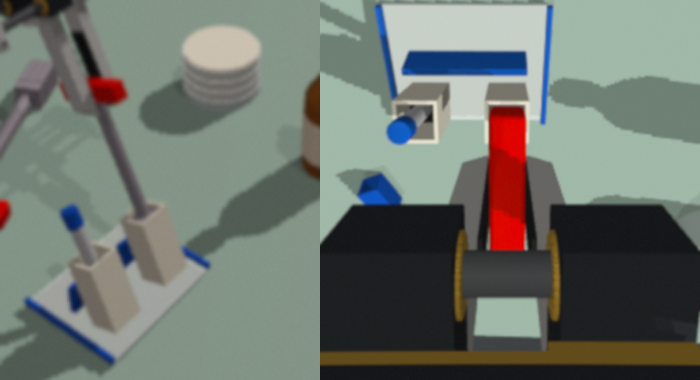

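The stand is still flat, the key is in the jaws and the forces are ~1 N. I'll continue pulling straight.

>>> carry_out --pt "0 0.0015 -0.045 0 0 0" --pt "0 0.0015 -0.045 0 0 0" --pt "0 0.0015 -0.045 0 0 0" --pt "0 0.0015 -0.045 0 0 0" --pt "0 0.0015 -0.045 0 0 0"

```text
time: 7.07
position: [509.5, -238.7, 243.3]
orientation: [[-0.053, 0.923, 0.381], [0.999, 0.05, 0.018], [-0.002, 0.381, -0.925]]
force: [0.2, -0.3, -0.8]
gripper_width: 13.5
```

>>> carry_out --pt "0 0.0015 -0.06 0 0 0" --pt "0 0.0015 -0.06 0 0 0" --pt "0 0 0 0 0 0" --pt "0 0 0 0 0 0"

```text
time: 7.4
position: [499.5, -239.7, 271.4]
orientation: [[-0.053, 0.923, 0.382], [0.999, 0.051, 0.017], [-0.004, 0.382, -0.924]]
force: [0.3, -0.7, -1.9]
gripper_width: 13.8
```

Run:
```python
from m import *
o=readout.get_obs(); print(o['time'],o['position'],o['force'],o['torque'],o['gripper_width'],o['joint_positions'])
p=cams.grab_frame('scene'); 
for t in('stand_middle','probe_top'): print(t,[(round(d['score'],2),np.round(d['bbox'])) for d in cams.trace(t,p)])
save(p,'scene5.png',(125,160,325,390),2.4)
R,x=o['orientation'],o['position']
foot=x+R[:,2]*166; print('foot',foot, 'mouth', np.array([575.5,-266.5,0])+Ro.from_euler('z',.05).as_matrix()@[26-63*np.sin(.35),31,14+63*np.cos(.35)])
plan([512,-235,340],down(1.62))
plan([626.5,188,340],down(1.315),None,np.array([512,-235,340.]),down(1.62))
```

```text
7.4 [ 499.48 -239.7   271.42] [ 0.34 -0.69 -1.92] [0.04 0.41 0.02] 13.837607588634787 [-0.77 -0.08  1.81  0.31  1.16 -2.48]
stand_middle [(0.65, array([205., 342.,  89.,  79.]))]
probe_top [(0.54, array([185., 317.,  19.,  31.]))]
foot [ 562.91 -236.96  118.04] mouth [ 578.34 -235.32   73.18]
N 4 row [0.0029, 0.0304, -0.0664, 0.1857, -0.0003, 0.0022] mm/row 18.3
N 11 row [0.1575, 0.0278, -0.0, 0.0, 0.0, 0.053] mm/row 40.0
```

View pics/scene5.png

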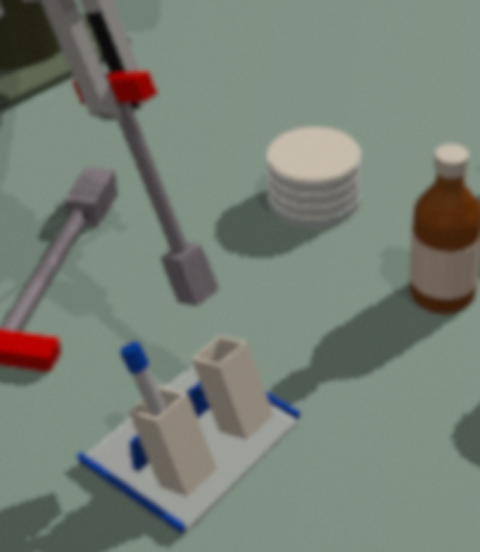

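The key is clear of the sleeve, and the stand and probe are unmoved (bbox same as at the start). Next: untilt, lift and carry.

>>> carry_out --pt "0.0029 0.0304 -0.0664 0.1857 0 0.0022" --pt "0.0029 0.0304 -0.0664 0.1857 0 0.0022" --pt "0.0029 0.0304 -0.0664 0.1857 0 0.0022" --pt "0.0029 0.0304 -0.0664 0.1857 0 0.0022" --pt "0 0 0 0 0 0"

```text
time: 7.97
position: [517.1, -235.6, 343.2]
orientation: [[-0.052, 0.999, 0.005], [0.999, 0.052, -0.003], [-0.003, 0.004, -1.0]]
force: [1.0, 0.2, -1.4]
gripper_width: 13.3
```

>>> carry_out --pt "0.08 0.015 0 0 0 0.053" --pt "0.12 0.0278 0 0 0 0.053" --pt "0.12 0.0278 0 0 0 0.053" --pt "0.12 0.0278 0 0 0 0.053" --pt "0.12 0.0278 0 0 0 0.053"

```text
time: 8.38
position: [544.5, -94.3, 338.8]
orientation: [[0.091, 0.996, -0.0], [0.996, -0.091, 0.001], [0.001, -0.0, -1.0]]
force: [1.0, 0.1, -0.9]
gripper_width: 13.5
```

>>> carry_out --pt "0.12 0.0278 0 0 0 0.053" --pt "0.12 0.0278 0 0 0 0.053" --pt "0.12 0.0278 0 0 0 0.053" --pt "0.12 0.0278 0 0 0 0.053" --pt "0.12 0.0278 0 0 0 0.053"

```text
time: 8.8
position: [600.7, 49.0, 338.8]
orientation: [[0.227, 0.974, -0.0], [0.974, -0.227, 0.001], [0.001, -0.001, -1.0]]
force: [-0.1, 0.4, -1.6]
gripper_width: 14.1
```

Run:
```python
from m import *
o=readout.get_obs(); print(o['time'],o['position'],o['orientation'],o['force'],o['gripper_width'],o['joint_positions'])
plan([626.5,188,340],down(1.315))
```

```text
8.8 [600.68  48.96 338.8 ] [[ 0.23  0.97 -0.  ]
 [ 0.97 -0.23  0.  ]
 [ 0.   -0.   -1.  ]] [-0.06  0.38 -1.58] 14.082195041698236 [-0.06  0.21  1.32  0.    1.62 -1.4 ]
N 4 row [0.1412, -0.0079, -0.0011, -0.0003, -0.0003, 0.0126] mm/row 35.4
```

>>> carry_out --pt "0.1412 -0.0079 0 0 0 0.0126" --pt "0.1412 -0.0079 0 0 0 0.0126" --pt "0.1412 -0.0079 0 0 0 0.0126" --pt "0.1412 -0.0079 0 0 0 0.0126" --pt "0 0 0 0 0 0"

```text
time: 9.22
position: [626.1, 192.8, 337.8]
orientation: [[0.245, 0.969, -0.001], [0.969, -0.245, 0.004], [0.004, -0.002, -1.0]]
force: [-0.6, -0.6, -2.7]
gripper_width: 13.5
```

>>> carry_out --pt "0 0 0 0 0 0" --pt "0 0 0 0 0 0"

```text
time: 9.38
position: [626.3, 186.0, 339.0]
orientation: [[0.252, 0.968, -0.001], [0.968, -0.252, -0.001], [-0.001, -0.001, -1.0]]
force: [-0.1, 0.2, -2.4]
gripper_width: 13.5
```

Run:
```python
from m import *
o=readout.get_obs(); print(o['time'],o['position'],o['orientation'],o['force'],o['torque'],o['joint_positions'])
x,R=o['position'],o['orientation']
out=[]
for c,(w,h) in dict(scene=(110,170),side=(110,170),wrist=(160,170)).items():
    p=cams.grab_frame(c); k=proj(p,[x+R[:,2]*d for d in(3,138,166)]); h0=proj(p,[626.5,188,110])[0]
    print(c,k.round(1).tolist(),h0)
    m=k.mean(0) if c!='wrist' else k[1]; x0,y0=int(max(m[0]-w/2,0)),int(max(m[1]-h/2,0)); print('off',x0,y0)
    if c=='wrist': x0,y0=200,180
    im=p['color'][y0:y0+h,x0:x0+w,::-1].copy(); im=cv2.resize(im,None,fx=3,fy=3,interpolation=cv2.INTER_CUBIC)
    np.savez(c+'6.npz',**{q:p[q] for q in('color','fx','fy','cx','cy','k1','pose')}); out.append(im[:510])
    if c!='wrist':
        # socket silhouette centre in rows: use brightness profile printed later
        pass
hh=min(i.shape[0] for i in out); o=np.hstack([i[:hh] for i in out[:2]]); cv2.imwrite('pics/c6.png',o); print(o.shape)
```

```text
9.3833 [626.28 185.98 339.05] [[ 0.25  0.97 -0.  ]
 [ 0.97 -0.25 -0.  ]
 [-0.   -0.   -1.  ]] [-0.07  0.22 -2.37] [-0.02 -0.01 -0.03] [ 0.16  0.32  1.18 -0.    1.65 -1.16]
scene [[379.1, 101.3], [370.5, 162.6], [368.9, 174.1]] [366.16 198.5 ]
off 317 61
side [[219.9, 226.0], [225.8, 274.2], [226.9, 283.0]] [228.79 302.44]
off 169 176
wrist [[278.3, 261.1], [277.9, 204.7], [277.9, 198.7]] [279.73 188.01]
off 197 119
(510, 660, 3)
```

View pics/c6.png

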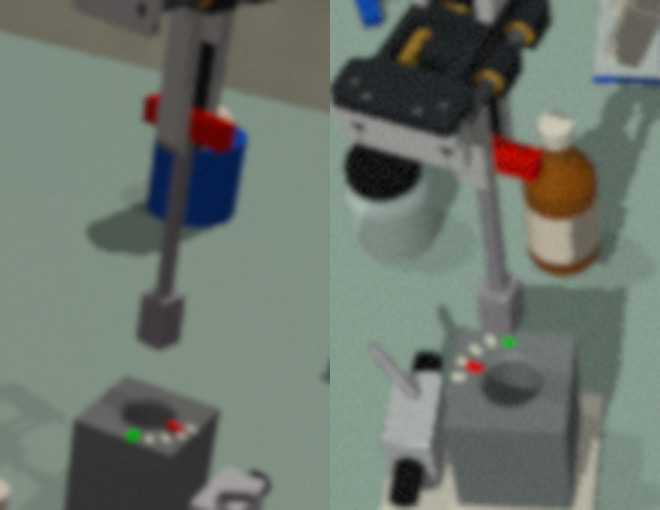

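The key hangs vertical over the well, with the socket within 1–2 px of prediction in both views (scene ~(371,174), side ~(226,284)). I'll lower it to just above the mouth and compare directly.

>>> carry_out --pt "0 0 0.0384 0 0 0" --pt "0 0 0.0384 0 0 0" --pt "0 0 0.0384 0 0 0" --pt "0 0 0.0384 0 0 0" --pt "0 0 0 0 0 0"

```text
time: 9.95
position: [625.4, 186.0, 298.4]
orientation: [[0.252, 0.968, -0.005], [0.968, -0.252, -0.002], [-0.003, -0.005, -1.0]]
force: [0.3, -0.1, -1.9]
gripper_width: 13.6
```

>>> carry_out --pt "0 0 0.028 0 0 0" --pt "0 0 0 0 0 0" --pt "0 0 0 0 0 0" --pt "0 0 0 0 0 0"

```text
time: 10.28
position: [627.3, 186.6, 295.9]
orientation: [[0.252, 0.968, 0.002], [0.968, -0.252, -0.001], [-0.0, 0.002, -1.0]]
force: [-0.4, -0.4, -1.8]
gripper_width: 13.7
```

Run:
```python
from m import *
o=readout.get_obs(); print(o['time'],o['position'],o['orientation'],o['joint_vel'])
x,R=o['position'],o['orientation']
out=[]
for c in('scene','side','wrist'):
    p=cams.grab_frame(c); f=x+R[:,2]*166
    k=proj(p,[f,x+R[:,2]*3]); h0=proj(p,[626.5,188,110])[0]; cor=proj(p,[f+R@[a*11,b*11,0] for a,b in((1,1),(1,-1),(-1,-1),(-1,1))])
    x0,y0=int(h0[0]-40),int(h0[1]-55); 
    if c=='wrist': y0=int(h0[1]-40)
    print(c,((k-[x0,y0]+.5)*5).round(0).tolist(),((h0-[x0,y0]+.5)*5).round(), 'corners',((cor-[x0,y0]+.5)*5).round(0).tolist(),x0,y0)
    out.append(cv2.resize(p['color'][y0:y0+80,x0:x0+80,::-1],None,fx=5,fy=5,interpolation=cv2.INTER_CUBIC))
im=np.hstack(out); im=cv2.resize(im,None,fx=.666,fy=.666,interpolation=cv2.INTER_AREA); cv2.imwrite('pics/c7.png',im); print(im.shape)
```

```text
10.2833 [627.32 186.59 295.93] [[ 0.25  0.97  0.  ]
 [ 0.97 -0.25 -0.  ]
 [-0.    0.   -1.  ]] [-0.   -0.   -0.01 -0.   -0.   -0.  ]
scene [[209.0, 244.0], [257.0, -102.0]] [203. 280.] corners [[245.0, 247.0], [209.0, 226.0], [173.0, 241.0], [209.0, 262.0]] 326 143
side [[201.0, 248.0], [169.0, -19.0]] [206. 280.] corners [[164.0, 261.0], [215.0, 277.0], [237.0, 235.0], [187.0, 219.0]] 188 247
wrist [[198.0, 230.0], [196.0, 545.0]] [204. 204.] corners [[251.0, 281.0], [252.0, 177.0], [145.0, 177.0], [145.0, 281.0]] 238 154
(266, 799, 3)
```

View pics/c7.png

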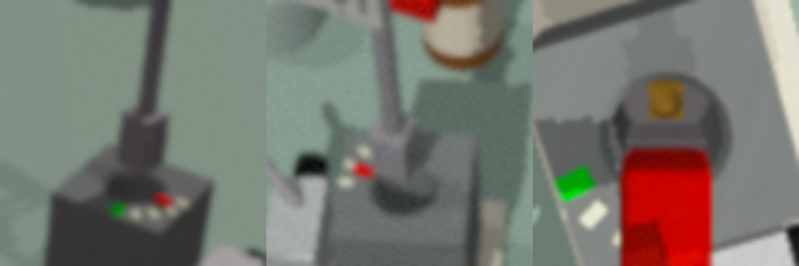

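The stem in the wrist view (px 277,184) is square to the tool, and its column matches the key's axis (277.6). In scene and side the socket is over the hole, so I lower it in stages.

>>> carry_out --pt "0 0 0.05 0 0 0" --pt "0 0 0.05 0 0 0" --pt "0 0 0.05 0 0 0" --pt "0 0 0.05 0 0 0" --pt "0 0 0 0 0 0"

```text
time: 10.85
position: [624.5, 186.0, 240.0]
orientation: [[0.252, 0.968, -0.007], [0.968, -0.252, -0.002], [-0.004, -0.007, -1.0]]
force: [-0.8, 0.1, -2.6]
gripper_width: 13.6
```

>>> carry_out --pt "0 0 0.04 0 0 0" --pt "0 0 0.04 0 0 0" --pt "0 0 0.03 0 0 0" --pt "0 0 0 0 0 0" --pt "0 0 0 0 0 0"

```text
time: 11.27
position: [626.7, 186.4, 217.1]
orientation: [[0.252, 0.968, -0.0], [0.968, -0.252, -0.001], [-0.001, -0.0, -1.0]]
force: [0.1, 0.8, -2.1]
gripper_width: 13.5
```

>>> carry_out --pt "0.003 0 0.016 0 0 0" --pt "0 0 0.016 0 0 0" --pt "0 0 0.016 0 0 0" --pt "0 0 0 0 0 0"

```text
time: 11.6
position: [626.8, 187.0, 205.0]
orientation: [[0.252, 0.968, -0.0], [0.968, -0.252, -0.001], [-0.001, -0.0, -1.0]]
force: [-0.2, -0.1, -2.1]
gripper_width: 13.7
```

>>> carry_out --pt "0 0 0.012 0 0 0" --pt "0 0 0.012 0 0 0" --pt "0 0 0 0 0 0"

```text
time: 11.85
position: [626.8, 187.3, 199.5]
orientation: [[0.252, 0.968, -0.0], [0.968, -0.252, -0.0], [-0.0, 0.0, -1.0]]
force: [-0.1, 1.1, -1.7]
gripper_width: 13.9
```

>>> carry_out --pt "0 0 0.014 0 0 0" --pt "0 0 0.014 0 0 0" --pt "0 0 0.012 0 0 0" --pt "0 0 0 0 0 0"

```text
time: 12.18
position: [626.8, 187.0, 188.6]
orientation: [[0.252, 0.968, -0.0], [0.968, -0.252, -0.001], [-0.001, -0.0, -1.0]]
force: [-0.9, 1.3, -2.3]
gripper_width: 14.0
```

>>> carry_out --pt "0 0 0.008 0 0 0" --pt "0 0 0.008 0 0 0" --pt "0 0 0 0 0 0"

```text
time: 12.43
position: [627.1, 187.2, 185.4]
orientation: [[0.252, 0.968, 0.0], [0.968, -0.252, -0.001], [-0.001, 0.0, -1.0]]
force: [-1.8, 1.0, -2.8]
gripper_width: 13.8
```

>>> carry_out --pt "0 0 0.006 0 0 0" --pt "0 0 0.006 0 0 0" --pt "0 0 0 0 0 0"

```text
time: 12.68
position: [627.3, 187.2, 182.9]
orientation: [[0.252, 0.968, 0.001], [0.968, -0.252, -0.001], [-0.0, 0.001, -1.0]]
force: [-1.6, 0.9, -2.6]
gripper_width: 13.8
```

>>> carry_out --pt "0 0 0.006 0 0 0" --pt "0 0 0 0 0 0" --pt "0 0 0 0 0 0"

```text
time: 12.93
position: [627.8, 187.3, 182.7]
orientation: [[0.252, 0.968, 0.003], [0.968, -0.252, -0.0], [0.0, 0.003, -1.0]]
force: [-3.1, -0.1, 5.4]
gripper_width: 13.9
```

```bash
python3 -c "
from h import *
o=readout.get_obs();print(o['time'],o['position'],o['force'],o['torque'],o['joint_positions'])"
```

```text
12.9333 [627.79365588 187.26706897 182.70303246] [-3.053633   -0.13445725  5.40897754] [0.08263309 0.83465408 0.0284526 ] [ 1.58335094e-01  4.07661156e-01  1.37675572e+00 -8.39882302e-04
  1.35472987e+00 -1.15757672e+00]
```

It seats at z 182.7 (expected 183), with the force rising by 8 N. Now turning clockwise (+tool z).

>>> carry_out --pt "0 0 0 0 0 0.12" --pt "0 0 0 0 0 0.12" --pt "0 0 0 0 0 0.12" --pt "0 0 0 0 0 0.12" --pt "0 0 0 0 0 0.12"

```text
time: 13.35
position: [627.6, 187.2, 182.7]
orientation: [[0.541, 0.841, 0.002], [0.841, -0.541, -0.001], [0.001, 0.002, -1.0]]
force: [-2.2, 0.3, 4.7]
gripper_width: 13.9
```

```bash
python3 -c "
from h import *
o=readout.get_obs();print(o['time'],o['position'],o['force'],o['torque'],o['gripper_width'],np.arctan2(o['orientation'][1,0],o['orientation'][0,0]))"
```

```text
13.35 [627.62944712 187.21847133 182.71454125] [-2.2469876  0.3255241  4.7480954] [0.08128915 0.94550446 0.08098484] 13.940764079982733 0.9991250346627109
```

>>> carry_out --pt "0 0 0 0 0 0.12" --pt "0 0 0 0 0 0.12" --pt "0 0 0 0 0 0.12" --pt "0 0 0 0 0 0.12" --pt "0 0 0 0 0 0.12"

```text
time: 13.77
position: [627.7, 187.3, 182.7]
orientation: [[0.774, 0.633, 0.002], [0.633, -0.774, -0.0], [0.002, 0.002, -1.0]]
force: [-3.2, 0.0, 4.7]
gripper_width: 13.8
```

>>> carry_out --pt "0 0 0 0 0 0.12" --pt "0 0 0 0 0 0.12" --pt "0 0 0 0 0 0.12" --pt "0 0 0 0 0 0.12" --pt "0 0 0 0 0 0"

```text
time: 14.18
position: [627.7, 187.3, 182.7]
orientation: [[0.907, 0.422, 0.002], [0.422, -0.907, -0.0], [0.002, 0.001, -1.0]]
force: [-2.5, -0.1, 5.7]
gripper_width: 13.7
```

```bash
python3 -c "
from h import *
o=readout.get_obs();print(o['time'],o['position'],o['force'],o['torque'],o['gripper_width'],np.arctan2(o['orientation'][1,0],o['orientation'][0,0]))"
```

```text
14.1833 [627.73991818 187.32368383 182.68855912] [-2.52876617 -0.07896165  5.74890665] [0.11794357 0.96354212 0.13111881] 13.73119974396047 0.43556318318366155
```

>>> carry_out --pt "0 0 0 0 0 0.1" --pt "0 0 0 0 0 0.1" --pt "0 0 0 0 0 0.1" --pt "0 0 0 0 0 0.08" --pt "0 0 0 0 0 0"

```text
time: 14.6
position: [627.8, 187.4, 182.7]
orientation: [[0.972, 0.236, 0.003], [0.236, -0.972, -0.0], [0.003, 0.001, -1.0]]
force: [-2.9, 0.3, 6.2]
gripper_width: 13.8
```

```bash
python3 -c "
from h import *
o=readout.get_obs();print(o['time'],o['position'],o['force'],o['torque'],o['gripper_width'],np.arctan2(o['orientation'][1,0],o['orientation'][0,0]))"
```

```text
14.6 [627.83179731 187.37143549 182.70280879] [-2.86818068  0.25784037  6.22873484] [0.12343136 0.91968527 0.05881751] 13.807103792010562 0.23784481257680076
```

>>> carry_out --pt "0 0 0 0 0 0.06" --pt "0 0 0 0 0 0.06" --pt "0 0 0 0 0 0.06" --pt "0 0 0 0 0 0"

```text
time: 14.93
position: [627.9, 187.4, 182.7]
orientation: [[0.99, 0.143, 0.003], [0.143, -0.99, -0.0], [0.003, 0.0, -1.0]]
force: [-2.9, 0.5, 4.7]
gripper_width: 13.6
```

Run:
```python
from m import *
o=readout.get_obs();print(o['time'],o['position'],o['force'],o['torque'],o['gripper_width'],np.arctan2(o['orientation'][1,0],o['orientation'][0,0]))
```

```text
14.9333 [627.85 187.4  182.69] [-2.89  0.47  4.66] [0.16 0.89 0.04] 13.618606731173207 0.14397008433644476
```

>>> carry_out --pt "0 0 0 0 0 0.06" --pt "0 0 0 0 0 0.06" --pt "0 0 0 0 0 0"

```text
time: 15.18
position: [627.9, 187.4, 182.7]
orientation: [[0.997, 0.081, 0.003], [0.081, -0.997, -0.0], [0.003, 0.0, -1.0]]
force: [-3.4, 0.3, 5.1]
gripper_width: 13.4
```

Run:
```python
from m import *
o=readout.get_obs();print(o['time'],o['position'],o['force'],o['torque'],o['gripper_width'],np.arctan2(o['orientation'][1,0],o['orientation'][0,0]))
p=cams.grab_frame('side'); im=p['color'].astype(int)
for n,m in(('red',(im[...,0]-np.maximum(im[...,1],im[...,2])>60)),('green',(im[...,1]-np.maximum(im[...,0],im[...,2])>60))):
    m[:285]=0;m[312:]=0;m[:,:200]=0;m[:,250:]=0; q=np.argwhere(m)[:,::-1]; print(n,len(q),q.mean(0) if len(q) else 0, (atz(p,q.mean(0),112)-[626.6,188,0])[:2] if len(q) else 0)
q=cams.grab_frame('scene'); im=q['color'].astype(int)
for n,m in(('red',(im[...,0]-np.maximum(im[...,1],im[...,2])>60)),('green',(im[...,1]-np.maximum(im[...,0],im[...,2])>60))):
    m[:188]=0;m[215:]=0;m[:,:340]=0;m[:,395:]=0; k=np.argwhere(m)[:,::-1]; print('sc',n,len(k),k.mean(0) if len(k) else 0,(atz(q,k.mean(0),112)-[627,187.5,0])[:2] if len(k) else 0)
im=np.hstack([cv2.resize(z,(400,400),interpolation=cv2.INTER_CUBIC) for z in(p['color'][240:320,190:270,::-1],q['color'][150:230,325:405,::-1])])
cv2.imwrite('pics/c8.png',im)
```

```text
15.1833 [627.88 187.39 182.71] [-3.43  0.25  5.06] [0.13 0.93 0.03] 13.412612579416159 0.08115755426552619
red 107 [224.75 291.46] [ 12.04 -24.49]
green 0 0 0
sc red 14 [362.57 203.  ] [  4.41 -23.59]
sc green 8 [359.88 206.12] [  6.4  -38.22]
```

View pics/c8.png

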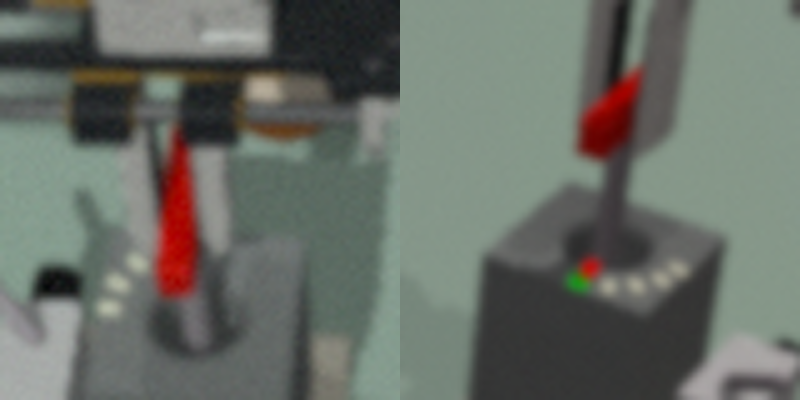

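The pointer (scene px ~(363,203)) is at the green mark (~(360,206)). I'll push a little further to feel the stop.

>>> carry_out --pt "0 0 0 0 0 0.06" --pt "0 0 0 0 0 0.06" --pt "0 0 0 0 0 0"

```text
time: 15.53
position: [627.9, 187.4, 182.7]
orientation: [[1.0, 0.018, 0.003], [0.018, -1.0, -0.0], [0.003, 0.0, -1.0]]
force: [-2.2, 0.5, 6.0]
gripper_width: 13.8
```

Run:
```python
from m import *
o=readout.get_obs();print(o['time'],o['position'],o['force'],o['torque'],o['effort'],o['gripper_width'],np.arctan2(o['orientation'][1,0],o['orientation'][0,0]))
q=cams.grab_frame('scene'); im=q['color'].astype(int)
for n,m in(('red',(im[...,0]-np.maximum(im[...,1],im[...,2])>60)),('green',(im[...,1]-np.maximum(im[...,0],im[...,2])>60))):
    m[:188]=0;m[215:]=0;m[:,:340]=0;m[:,395:]=0; k=np.argwhere(m)[:,::-1]; print('sc',n,len(k),k.mean(0) if len(k) else 0,(atz(q,k.mean(0),112)-[627,187.5,0])[:2] if len(k) else 0)
```

```text
15.5333 [627.91 187.41 182.69] [-2.23  0.46  5.96] [0.14 0.92 0.16] [ -0.95 -42.26 -27.03  -0.37  -1.16   0.33] 13.806035306289674 0.018465852605286638
sc red 13 [362.15 202.77] [  3.22 -23.37]
sc green 6 [360.  206.5] [  7.38 -39.32]
```

>>> carry_out --pt "0 0 0 0 0 0.06" --pt "0 0 0 0 0 0.06" --pt "0 0 0 0 0 0"

```text
time: 15.83
position: [628.0, 187.5, 182.7]
orientation: [[0.999, -0.043, 0.003], [-0.043, -0.999, -0.0], [0.003, 0.0, -1.0]]
force: [-3.3, 1.3, 5.4]
gripper_width: 13.9
```

Run:
```python
from m import *
o=readout.get_obs();print(o['time'],o['position'],o['force'],o['torque'],o['effort'],o['gripper_width'],np.arctan2(o['orientation'][1,0],o['orientation'][0,0]))
q=cams.grab_frame('scene'); im=q['color'].astype(int)
for n,m in(('red',(im[...,0]-np.maximum(im[...,1],im[...,2])>60)),('green',(im[...,1]-np.maximum(im[...,0],im[...,2])>60))):
    m[:188]=0;m[215:]=0;m[:,:340]=0;m[:,395:]=0; k=np.argwhere(m)[:,::-1]; print('sc',n,len(k),k.mean(0) if len(k) else 0,(atz(q,k.mean(0),112)-[627,187.5,0])[:2] if len(k) else 0)
```

```text
15.8333 [628.04 187.48 182.72] [-3.35  1.33  5.37] [0.15 0.83 0.36] [ -1.26 -42.06 -26.77  -0.31  -1.06   0.62] 13.880257514190392 -0.043366597801188546
sc red 14 [362.21 202.64] [  3.06 -22.84]
sc green 6 [360.  206.5] [  7.38 -39.32]
```

The torque rose to 0.36 N·m and the pointer no longer moves, so it's at the stop. I'll ease the wind-up within the play, release and retreat straight up.

>>> carry_out --pt "0 0 -0.003 0 0 -0.07" --pt "0 0 -0.003 0 0 -0.08" --pt "0 0 0 0 0 0"

```text
time: 16.13
position: [627.6, 187.4, 182.8]
orientation: [[0.999, 0.035, 0.002], [0.035, -0.999, -0.0], [0.002, 0.0, -1.0]]
force: [-0.5, 1.0, 0.9]
gripper_width: 13.5
```

Run:
```python
from m import *
o=readout.get_obs();print(o['time'],o['position'],o['force'],o['torque'],o['effort'][-1],np.arctan2(o['orientation'][1,0],o['orientation'][0,0]))
```

```text
16.1333 [627.58 187.37 182.81] [-0.46  0.98  0.87] [0.23 0.54 0.01] -0.2699220087379217 0.03530824217153798
```

>>> carry_out --pt "0 0 0 0 0 0" --pt "0 0 0 0 0 0" --pt "0 0 0 0 0 0" --pt "0 0 0 0 0 0" --pt "0 0 0 0 0 0" --hand 0.2

```text
time: 16.55
position: [627.6, 187.0, 182.9]
orientation: [[0.999, 0.033, 0.002], [0.033, -0.999, -0.001], [0.002, 0.001, -1.0]]
force: [-0.7, 0.9, -0.3]
gripper_width: 43.3
```

>>> carry_out --pt "0 0 -0.02 0 0 0" --pt "0 0 -0.04 0 0 0" --pt "0 0 -0.08 0 0 0" --pt "0 0 -0.1 0 0 0" --pt "0 0 -0.15 0 0 0"

```text
time: 16.97
position: [625.5, 186.9, 278.9]
orientation: [[0.999, 0.033, -0.005], [0.033, -0.999, -0.002], [-0.005, 0.002, -1.0]]
force: [0.1, 0.1, -0.7]
gripper_width: 56.3
```

>>> carry_out --pt "0 0 -0.1 0 0 0" --pt "0 -0.15 -0.05 0 0 0" --pt "0 -0.15 0 0 0 0" --pt "0 -0.15 0 0 0 0" --pt "0 0 0 0 0 0"

```text
time: 17.38
position: [622.4, 306.3, 319.5]
orientation: [[0.999, 0.04, 0.003], [0.04, -0.999, 0.004], [0.003, -0.004, -1.0]]
force: [-0.9, -0.2, -0.1]
gripper_width: 56.5
```

Run:
```python
from m import *
o=readout.get_obs();print(o['time'],o['position'],o['orientation'],o['force'],o['gripper_width'])
p=cams.grab_frame('side');q=cams.grab_frame('scene')
for n,z in(('side',p),('scene',q)):
    for t in('stand_middle','reagent_middle','jar_middle','dishes_middle','probe_top'):
        print(n,t,[np.round(d['bbox']).tolist() for d in cams.trace(t,z)][:1])
im=np.hstack([cv2.resize(z,(400,500),interpolation=cv2.INTER_CUBIC) for z in(p['color'][230:330,185:265,::-1],q['color'][130:230,325:405,::-1])])
cv2.imwrite('pics/c9.png',im)
```

```text
17.3833 [622.36 306.31 319.53] [[ 1.    0.04  0.  ]
 [ 0.04 -1.    0.  ]
 [ 0.   -0.   -1.  ]] [-0.93 -0.23 -0.06] 56.54565214705161
side stand_middle [[277.0, 188.0, 40.0, 32.0]]
side reagent_middle [[243.0, 239.0, 14.0, 54.0]]
side jar_middle [[193.0, 263.0, 12.0, 0.0]]
side dishes_middle [[318.0, 269.0, 42.0, 47.0]]
side probe_top []
scene stand_middle [[204.0, 342.0, 88.0, 81.0]]
scene reagent_middle [[311.0, 255.0, 33.0, 74.0]]
scene jar_middle [[370.0, 299.0, 41.0, 59.0]]
scene dishes_middle [[255.0, 236.0, 37.0, 49.0]]
scene probe_top [[204.0, 340.0, 90.0, 81.0]]
```

View pics/c9.png

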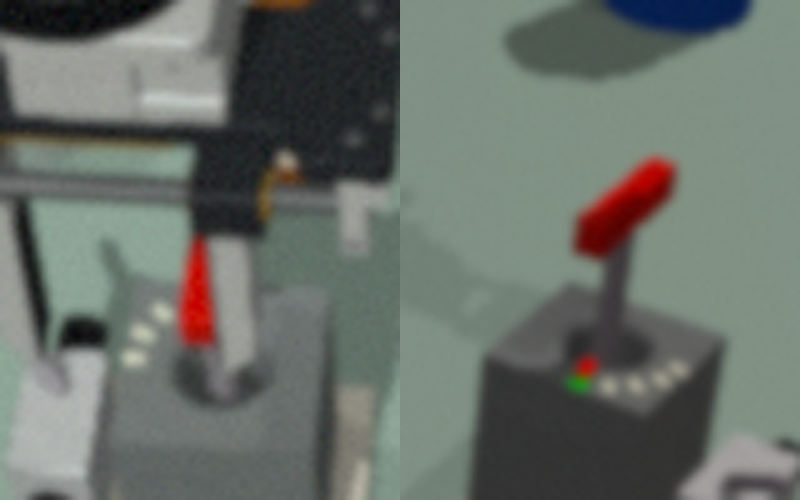

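Key is standing and the pointer is at green (scene px ~(362,203)). One last check that it didn't turn back, then hand in.

Run:
```python
from m import *
q=cams.grab_frame('scene'); im=q['color'].astype(int)
for n,m in(('red',(im[...,0]-np.maximum(im[...,1],im[...,2])>60)),('green',(im[...,1]-np.maximum(im[...,0],im[...,2])>60))):
    m[:188]=0;m[215:]=0;m[:,:340]=0;m[:,395:]=0; k=np.argwhere(m)[:,::-1]; d=(atz(q,k.mean(0),112)-[627,187.5,0])[:2];print(n,len(k),k.mean(0),d,np.arctan2(d[1],d[0]))
k=np.array([362.2,202.64])
d0=(q and 0)
if abs(np.argwhere(im[188:215,340:395,0]-np.maximum(im[188:215,340:395,1],im[188:215,340:395,2])>60)[:,1].mean()+340-362.2)<0.7:
    print('signing',r.sign_off())
```

```text
red 14 [362.21 202.64] [  3.06 -22.84] -1.4376756812514653
green 6 [360.  206.5] [  7.38 -39.32] -1.3852823515296837
the job is handed in; nothing more can be done
signing None
```

The job is done and handed in at about 17.5 s on the robot's clock. No verdict was reported, so this rests on my own checks.

- **Pulling the key:** I gripped the smaller red-barred key in the stand and drew it out along its sleeve, with wrist readings within about 2 N. Afterwards the stand was where it started, with the probe still in it.
- **Seating and turning:** I lowered the socket onto the stem. It seated at TCP z 182.7 mm, against 183 expected. I turned it clockwise until the torque rose from about 0.1 to 0.36 N·m and the pointer stopped moving.
- **Release:** I eased off within the socket's play, opened the gripper and retreated clear.

Last checks:
- **Key and pointer:** The key stands on the stem. The red pointer is at the green mark and did not move on release, with the same pixel centroid as at the stop (362.2, 202.6).
- **Bottle, jar, dishes and stand:** They show no shift in the scene view beyond detector noise.
- **Checks that failed or disagreed:** In the last side view the arm hid the jar and probe, so the detector was no use on them there. The detector's last scene result for the probe just repeated the stand's box, so I last saw the probe itself right after pulling the key. The measured pointer and green-mark angles differ by about 0.05 rad, which I put down to low resolution and the pointer partly covering the mark.

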